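# Test the candle bulb on the counter tester

## Robot

A 6-joint arm with a two-finger parallel gripper is mounted at the origin on a cart in front of the work surface, level with it; the furniture and walls round the work are solid. World frame = base frame: x ahead of the robot, y to its left, z up, the work surface at z = 0. Lengths are in m, angles in rad, forces in N, time in s.
With the tool pointing down it reaches from about 0.35 to 0.775 m from the base axis. Payload 7.3 kg.
Tool frame: the origin (TCP) lies at the very end of the fingers, on their centre line; the grasp point (between the pads) lies 19 mm behind it; z points along the fingers, y is the line along which they close (so a half turn about z gives the same grasp; the last joint's range is limited). The gripper opens to 92 mm and grips with 3 to 60 N. Pads are 19 mm wide; open, the fingers measure 130 mm over their backs; the gripper's body (75 mm by 190 mm) begins 47 mm behind the grasp point.
Start: joints at [-1.311, 0.342, 1.524, -0, 1.275, -0.146], TCP at [0.207, -0.482, 0.194] pointing down, gripper open.
Joint ranges: [-2.53, 2.53], [-0.77, 2.02], [0.04, 2.7], [-1, 4.14], [0.28, 2.66], [-3.11, 3.11]. Speed limits (rad/s): [2.57, 2.57, 3.14, 3.14, 3.14, 3.14].

## Interface

Orientations are given as [roll, pitch, yaw] about the fixed x, y, z axes, in that order (R = Rz(yaw) Ry(pitch) Rx(roll)).
In Python, from cell import observe, read_camera, get_calibration, hand_in, search_frame gives the robot as it stands.
- The arm moves only by the tool step_arm, never from a script. Its argument "commands" is a list of rows, each an object with "translation": the shift along the tool's x, y, z in mm, a list of three; "roll": the turn about the tool's z in rad. In form: [{"translation": [x, y, z], "roll": roll}, ...]. A call has 1 to 20 rows; each row shifts and turns the commanded pose from where the row before left it, along the tool's axes as they then stand; what a row does not reach is not made up. A row lasts 1/12 s, in which the tool goes at most 41.7 mm and 7.16 degrees, less where a joint would pass 70% of its speed; a pose out of reach is approached as far as the arm can. A call is refused whole if a number of a shift passes 41.7 or a number of a turn 0.125, either way. A call with a gripper value outside its range is refused whole. "fingers" is the opening, from 0 (shut) to 1 (fully open), set as the call begins (left out, the last holds). The fingers move at their own pace and stop on an object; "grip_force" is the grip in N (left out, the last holds). Time passes only in rows, so rows that do not move let the fingers close. It gives the time, the measured TCP pose, the force, the opening and the grip force at its end, in the units of the state.
- observe(): the state, without advancing time (a new reading comes with each control period).
- read_camera(name): name is "scene" or "side" or "wrist"; returns the picture (420x560x3 uint8, red, green, blue); there is no depth.
- get_calibration(name): a dict with "camera_matrix" (3x3 intrinsics, pixels), "world_from_camera" (4x4, takes a point from camera to world coordinates). Camera axes: x right, y up, looking along -z (the intrinsics and any distortion apply to the point x, -y, -z); pixel columns grow to the right and rows downward; lengths in m; the calibration is good to about 2 mm. A picture is of the moment at which its call begins: read the wrist's pose just before it. get_calibration takes no time and is no camera call; for the wrist camera it gives the pose at the moment of the call.
- hand_in(): hands the job in; it is judged then, once.
Trained networks look in the newest picture that a camera, given by its name, has taken for a name from the list of things; names that differ only in an ending like _2 or _b are one class to them, and where a whole thing is asked for, a point or a joint stands for the part that bears it (a point fixed in the world has none). Each returns a list of dicts, best first, with "confidence" (0 to 1); they miss things now and then, are a little off and sometimes report something else, mostly with a low value. They report only what shows in the picture. A call takes as long as a camera call.
- search_frame(camera, name): "at" ([x, y, z] in m, in world coordinates, good to about 4 mm: the middle of the surface that is visible of it).
The state is a dict: "time": time; "qpos": joint angles; "qvel": joint speeds; "joint_efforts": joint torques, N m; "tool_pos": TCP position; "tool_rot": TCP orientation; "contact_force": force on the tool from outside, world axes, zero at the start; "torque": the same for the moment, N m; "opening": finger opening in m; "grip_force": force on a finger pad.
Only numpy, scipy, OpenCV 4.12 (cv2) and the standard library are available. Lean on these libraries where they do the work, as an engineer would, in place of code of your own. Each camera call takes 0.05 s, during which the arm holds its last target. There are 200 camera calls.

## Task

A customer wants the slim candle-shaped bulb tested: press down the far half of the bulb tester's main rocker switch to turn the tester on, press the test button in line with that bulb and keep it fully down for two seconds, let it up, then press down the near half of the rocker to turn the tester off again. The closed fingertips do all of it and nothing is gripped: do not press the other two buttons, press no button while the tester is off, and leave the three bulbs in their cups and the box and tape measure beside the tester where they are.

Things in the scene. Friction and masses are not known exactly. Their poses are not given: they have to be found in the camera images.
- lamp_tester: bulb tester, fixed grey case 250 deep (x) x 300 wide (y), flat aluminium deck 55 above the counter. Origin: centre of its underside; x away from the operator, y left. Back row (x +75): three black push-in cups (39 across, rim 24 above deck) at y +105, +35, -35. Front row (x -68): a round test button on the engraved line of each cup, and the main rocker at y -105, only parts under 10 tall behind it
- cup_left (a point): centre of the mouth of the left cup (79 above the counter)
- cup_mid (a point): centre of the mouth of the middle cup
- cup_right (a point): centre of the mouth of the right cup
- test_left_top (a point): centre of the top face of the left test button: black plunger 28 across in a steel collar 44 across, 12 tall; top face 22 above the deck when up, 16 when fully down; buttons 70 apart. Pressed straight down, spring return, 2 N to start, 6 N fully down
- test_mid_top (a point): the same for the middle test button
- test_right_top (a point): the same for the right test button
- test_left (a joint): travel of the left test button, 0 up to 0.006 m fully down
- test_mid (a joint): travel of the middle test button, likewise
- test_right (a joint): travel of the right test button, likewise
- switch_far (a point): middle of the face of the far (+x) half of the main rocker, 18 from its pivot. The rocker is a V-shaped grey cap 58 long (x) x 34 wide (y) in a black frame 4 tall; the half that is down lies level, 9 above the deck; the other slopes up from the middle by 0.28 rad, to 17 above the deck at its end
- switch_near (a point): middle of the face of the near (-x) half of the main rocker, 18 from its pivot
- main_switch (a joint): angle of the main rocker: 0 = off (near half down and level), 0.28 rad = on (far half down and level). Snap switch: it flips over by itself past the middle and stays; about 4 N on the raised half flips it
- bulb_candle: the slim candle-shaped bulb, white, 37 across at the widest, 111 tall, tapering to a point; metal screw base 26 across. Stands loose in one of the three cups (which one varies), tip up. Origin: centre of the base's lower end, 4 above the deck, its z axis along the bulb, up when upright; its top is 170 above the counter
- bulb_globe: the ordinary pear-shaped bulb with a round head, white, 60 across, 106 tall, in another cup; origin as for the candle bulb
- bulb_reflector: the reflector bulb, a white cone widening to a flat face 63 across on top, 99 tall, in the remaining cup; origin as for the candle bulb
- packing_box: small brown cardboard box 88 x 52 x 62, loose on the counter right of the tester; origin: centre of its underside; bystander
- tape_rule: yellow tape measure 76 x 74 x 34, loose on the counter right of the tester, nearer the operator than the box; origin: centre of its underside; bystander

How it is judged:
By the outcome, as a careful person would: the job done as asked, in the order asked, and still so for the second after the job is handed in, with the robot touching nothing.
It also fails if it takes over 45 s, if anything falls off the work surface, if the arm or the gripper's body presses on something with over 40 N, if the wrist force passes 120 N, or if a joint passes its speed limit or range.

## Working session

There is one attempt and no reset: what is moved stays moved. The work goes in short steps, Python scripts to look and compute and a tool call to move; the robot and the scene stay as the last step left them, time stands still between calls to the robot, and variables do not carry over. Pictures are saved under pics/ and viewed, at most 10 in all, crops included, and the job is handed in when it is done.

Besides the shell and the picture viewer there is one more tool, called after "Call:" as name(argument=value, ...) on one line, values as JSON. step_arm: Moves the arm, as the interface text tells. Its arguments: {"type":"object","properties":{"commands":{"type":"array"},"fingers":{"type":"number"},"grip_force":{"type":"number"}},"required":["commands"]}

```bash
mkdir -p pics; python3 - <<'E'
from cell import *
import cv2
o=observe();print(o['time'],o['tool_pos'],o['tool_rot'],o['opening'],o['contact_force'])
for c in ("scene","side"):
    cv2.imwrite(f"pics/{c}1.png",read_camera(c)[:,:,::-1])
    for n in ("bulb_candle","bulb_globe","bulb_reflector","test_left_top","test_mid_top","test_right_top","switch_far","switch_near","cup_left","cup_right","lamp_tester","packing_box","tape_rule"):
        r=search_frame(c,n); print(c,n,[([round(v,3) for v in d['at']],round(d['confidence'],2)) for d in r[:3]])
print(observe()['time'])
E
```

```text
0.0 [ 0.20716711 -0.48189749  0.1929451 ] [-3.14007598e+00 -2.28286623e-04  4.05844213e-01] 0.09188617987857292 [-0.25757274 -0.41941357 -0.48033022]
scene bulb_candle [([0.618, -0.152, 0.125], 0.75)]
scene bulb_globe [([0.529, -0.177, 0.058], 0.75), ([0.609, -0.013, 0.14], 0.69)]
scene bulb_reflector [([0.609, -0.082, 0.145], 0.75), ([0.477, -0.142, 0.078], 0.5)]
scene test_left_top []
scene test_mid_top []
scene test_right_top [([0.607, -0.01, 0.141], 0.67), ([0.455, -0.34, 0.033], 0.61)]
scene switch_far [([0.485, -0.215, 0.066], 0.62), ([0.608, -0.082, 0.144], 0.57)]
scene switch_near [([0.485, -0.211, 0.064], 0.79), ([0.477, -0.148, 0.074], 0.24)]
scene cup_left [([0.527, -0.18, 0.052], 0.62)]
scene cup_right [([0.525, -0.178, 0.056], 0.96)]
scene lamp_tester [([0.529, -0.179, 0.056], 0.56), ([0.605, -0.359, 0.043], 0.35)]
scene packing_box [([0.604, -0.358, 0.046], 0.91)]
scene tape_rule [([0.455, -0.341, 0.034], 0.73)]
side bulb_candle [([0.616, -0.127, 0.123], 0.7), ([0.607, -0.052, 0.144], 0.36)]
side bulb_globe [([0.612, 0.019, 0.137], 0.78)]
side bulb_reflector [([0.61, -0.051, 0.142], 0.8)]
side test_left_top [([0.476, 0.012, 0.079], 0.77)]
side test_mid_top [([0.48, -0.06, 0.081], 0.47)]
side test_right_top []
side switch_far [([0.485, -0.204, 0.06], 0.5)]
side switch_near [([0.486, -0.202, 0.065], 0.78), ([0.618, -0.13, 0.122], 0.16)]
side cup_left [([0.521, -0.034, 0.057], 0.58)]
side cup_right [([0.523, -0.028, 0.055], 0.81)]
side lamp_tester [([0.529, -0.028, 0.054], 0.79)]
side packing_box [([0.61, -0.313, 0.047], 0.67)]
side tape_rule [([0.451, -0.311, 0.034], 0.76)]
1.4
```

View pics/scene1.png

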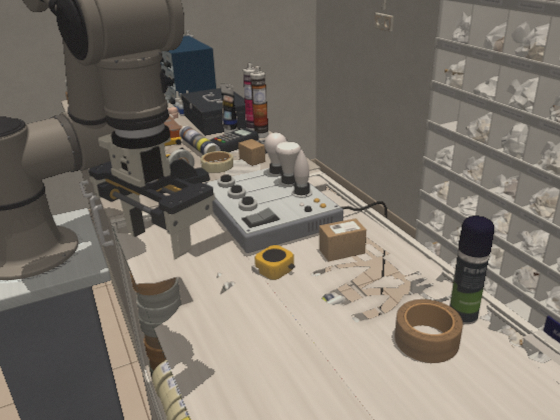

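View pics/side1.png

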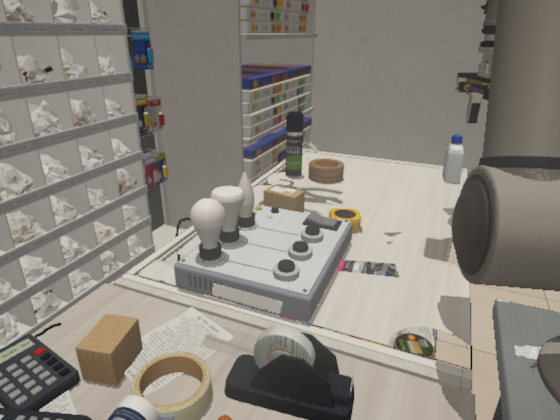

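```bash
python3 - <<'E'
from cell import *
for c in ("scene","side","wrist"):
    g=get_calibration(c);print(c,{k:(v.round(3).tolist() if hasattr(v,'round') else v) for k,v in g.items()})
E
```

```text
scene {'camera_matrix': [[526.199, 0.0, 285.909], [0.0, 526.199, 202.791], [0.0, 0.0, 1.0]], 'world_from_camera': [[0.896, 0.228, -0.381, 0.096], [-0.444, 0.41, -0.797, -1.157], [-0.025, 0.883, 0.469, 0.637], [0.0, 0.0, 0.0, 1.0]]}
side {'camera_matrix': [[404.482, 0.0, 271.902], [0.0, 404.482, 213.988], [0.0, 0.0, 1.0]], 'world_from_camera': [[-0.918, 0.171, -0.359, 0.278], [-0.398, -0.379, 0.836, 0.53], [0.007, 0.91, 0.415, 0.421], [0.0, 0.0, 0.0, 1.0]]}
wrist {'camera_matrix': [[364.102, 0.0, 275.405], [0.0, 364.102, 211.209], [0.0, 0.0, 1.0]], 'world_from_camera': [[0.395, 0.884, 0.251, 0.276], [-0.919, 0.38, 0.108, -0.453], [-0.0, -0.273, 0.962, 0.385], [0.0, 0.0, 0.0, 1.0]]}
```

```bash
cat > h.py <<'E'
import numpy as np
from cell import *
from scipy.spatial.transform import Rotation as Ro
def proj(c,p):
    g=get_calibration(c);K=np.array(g['camera_matrix']);T=np.linalg.inv(g['world_from_camera'])
    q=T[:3,:3]@np.array(p)+T[:3,3];q=K@[q[0],-q[1],-q[2]];return (q[:2]/q[2]).round(1)
def ray(c,uv,z):
    g=get_calibration(c);K=np.array(g['camera_matrix']);T=np.array(g['world_from_camera'])
    d=np.linalg.inv(K)@[*uv,1];d=T[:3,:3]@[d[0],-d[1],-d[2]];o=T[:3,3];return (o+d*(z-o[2])/d[2]).round(4)
def show(n):
    o=observe();print(n,round(o['time'],2),np.round(o['tool_pos'],4),np.round(o['tool_rot'],3),np.round(o['contact_force'],1))
E
python3 - <<'E'
from h import *
o=observe();R=Ro.from_euler('xyz',o['tool_rot']).as_matrix();p=o['tool_pos']
for s in(-.046,.046): print('tip',proj('scene',p+R[:,1]*s))
for c,tip in(('scene',(302,151)),('side',(245,172))): print(c,ray(c,tip,.17))
for c,tip in(('scene',(248,200)),('side',(313,232))): print('right btn',c,ray(c,tip,.077))
print('tape',ray('scene',(275,256),.034),ray('side',(345,214),.034))
import cv2
cv2.imwrite("pics/w1.png",read_camera("wrist")[:,:,::-1])
for n in ("test_right_top","switch_near","tape_rule","packing_box"):
    print(n,[([round(v,3) for v in d['at']],round(d['confidence'],2)) for d in search_frame("wrist",n)[:3]])
E
```

```text
tip [141.7 251.9]
tip [179.9 273.5]
scene [ 0.6221 -0.1519  0.17  ]
side [ 0.6202 -0.1324  0.17  ]
right btn scene [ 0.4811 -0.1505  0.077 ]
right btn side [ 0.4733 -0.1191  0.077 ]
tape [ 0.4633 -0.3303  0.034 ] [ 0.4588 -0.3178  0.034 ]
test_right_top []
switch_near []
tape_rule []
packing_box []
```

View pics/w1.png

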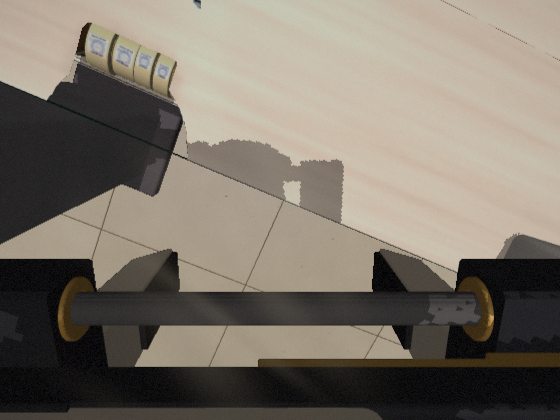

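Call:
step_arm(commands=[{"translation": [0,0,-20],"roll": 0},{"translation": [29,-16.6,-2],"roll": 0},{"translation": [29,-16.6,-2],"roll": 0},{"translation": [29,-16.6,-2],"roll": 0},{"translation": [29,-16.6,-2],"roll": 0},{"translation": [29,-16.6,-2],"roll": 0},{"translation": [29,-16.6,0],"roll": 0},{"translation": [29,-16.6,0],"roll": 0},{"translation": [29,-16.6,0],"roll": 0},{"translation": [29,-16.6,0],"roll": 0},{"translation": [29,-16.6,0],"roll": 0},{"translation": [29,-16.6,0],"roll": 0},{"translation": [29,-16.6,0],"roll": 0},{"translation": [0,0,0],"roll": 0.1},{"translation": [0,0,0],"roll": 0.1},{"translation": [0,0,0],"roll": 0.1},{"translation": [0,0,0],"roll": 0.105},{"translation": [0,0,0],"roll": 0}], fingers=0)

```text
time: 3.15
tool_pos: [0.4485, -0.1618, 0.2236]
tool_rot: [3.141, -0.0, -0.003]
contact_force: [-0.0, 0.1, -0.6]
opening: 0.0005
grip_force: 0.0
```

```bash
python3 - <<'E'
from h import *
import cv2
show('a')
cv2.imwrite("pics/w2.png",read_camera("wrist")[:,:,::-1])
for n in ("test_left_top","test_mid_top","test_right_top","switch_near","switch_far","bulb_candle"):
    print(n,[([round(v,3) for v in d['at']],round(d['confidence'],2),proj('wrist',d['at'])) for d in search_frame("wrist",n)[:3]])
g=get_calibration('wrist');print(np.round(g['world_from_camera'],3).tolist())
E
```

```text
a 3.15 [ 0.4485 -0.1618  0.2236] [ 3.141e+00 -0.000e+00 -3.000e-03] [-0.   0.1 -0.6]
test_left_top [([0.478, -0.002, 0.081], 0.59, array([100.7, 157.4]))]
test_mid_top [([0.531, -0.101, 0.053], 0.67, array([211.9,  98.9]))]
test_right_top [([0.482, -0.137, 0.079], 0.85, array([248.5, 154.3])), ([0.48, -0.001, 0.079], 0.6, array([100.1, 155.8]))]
switch_near [([0.483, -0.208, 0.062], 0.68, array([323.5, 151.1]))]
switch_far [([0.484, -0.208, 0.065], 0.87, array([324. , 150.3]))]
bulb_candle []
[[0.002, 0.962, 0.273, 0.523], [-1.0, 0.002, 0.0, -0.162], [-0.0, -0.273, 0.962, 0.415], [0.0, 0.0, 0.0, 1.0]]
```

View pics/w2.png

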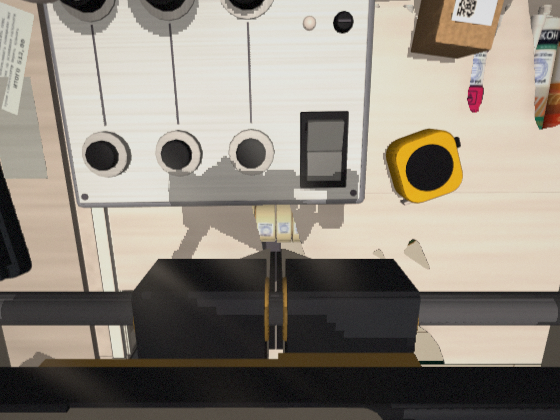

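```bash
python3 - <<'E'
from h import *
print('tcp',proj('wrist',observe()['tool_pos']))
for n,uv,z in(('L',(101,155),.077),('M',(177,155),.077),('R',(250,152),.077),('sw far',(326,131),.07),('sw mid',(324,150),.064),('sw near',(323,166),.064),('tape',(430,165),.034)):print(n,ray('wrist',uv,z))
for n,uv,z in(('L',(286,268),.077),('M',(300,249),.077),('R',(313,232),.077)):print('side',n,ray('side',uv,z),proj('side',ray('wrist',{'L':(101,155),'M':(177,155),'R':(250,152)}[n],.077)))
E
```

```text
tcp [275.6 245.8]
L [ 0.4805 -0.0007  0.077 ]
M [ 0.4807 -0.0709  0.077 ]
R [ 0.4836 -0.1384  0.077 ]
sw far [ 0.5022 -0.2086  0.07  ]
sw mid [ 0.4841 -0.2082  0.064 ]
sw near [ 0.4687 -0.2079  0.064 ]
tape [ 0.4654 -0.324   0.034 ]
side L [0.4732 0.0181 0.077 ] [286.1 261.4]
side M [ 0.4737 -0.0485  0.077 ] [300.6 242.5]
side R [ 0.4733 -0.1191  0.077 ] [311.  226.8]
```

Call:
step_arm(commands=[{"translation": [18,15.4,20],"roll": 0},{"translation": [18,15.4,30],"roll": 0},{"translation": [18,15.4,30],"roll": -0.02},{"translation": [0,0,30],"roll": 0},{"translation": [0,0,0],"roll": 0}])

```text
time: 3.92
tool_pos: [0.4994, -0.2069, 0.1077]
tool_rot: [-3.136, 0.009, 0.021]
contact_force: [-0.8, 0.3, -1.0]
opening: 0.0007
grip_force: 0.0
```

```bash
python3 - <<'E'
from h import *
import cv2
show('a')
im=read_camera("wrist")
cv2.imwrite("pics/w3.png",im[:,:,::-1])
print('tcp',proj('wrist',observe()['tool_pos']))
for n in ("test_right_top","switch_near","switch_far"):
    print(n,[([round(v,3) for v in d['at']],round(d['confidence'],2),proj('wrist',d['at'])) for d in search_frame("wrist",n)[:2]])
E
```

```text
a 3.92 [ 0.4994 -0.2069  0.1077] [-3.136  0.009  0.021] [-0.8  0.3 -1. ]
tcp [275.6 245.9]
test_right_top [([0.485, -0.14, 0.078], 0.56, array([173.6, 248. ]))]
switch_near [([0.495, -0.209, 0.064], 0.85, array([276.8, 229.4]))]
switch_far [([0.495, -0.206, 0.069], 0.92, array([271.6, 231.5])), ([0.476, -0.323, 0.032], 0.21, array([417.3, 242.7]))]
```

View pics/w3.png

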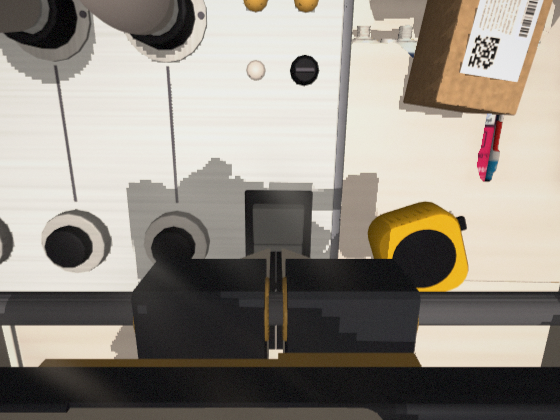

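```bash
python3 - <<'E'
from h import *
show('a')
print('cap far end',ray('wrist',(279,204),.072),'frame',ray('wrist',(279,191),.059),ray('wrist',(246,220),.059),ray('wrist',(311,220),.059),'btnR',ray('wrist',(172,244),.077), 'btnM', ray('wrist',(69,247),.077))
E
```

```text
a 4.12 [ 0.5032 -0.2084  0.1157] [ 3.14e+00 -3.00e-03  2.10e-02] [ 0.7  0.4 -0.2]
cap far end [ 0.5161 -0.2105  0.072 ] frame [ 0.5221 -0.2105  0.059 ] [ 0.5005 -0.1875  0.059 ] [ 0.5014 -0.2338  0.059 ] btnR [ 0.4881 -0.1391  0.077 ] btnM [ 0.4845 -0.0696  0.077 ]
```

Call:
step_arm(commands=[{"translation": [0,0,20],"roll": 0},{"translation": [0,0,15],"roll": 0},{"translation": [0,0,5],"roll": 0},{"translation": [0,0,3],"roll": 0},{"translation": [0,0,3],"roll": 0},{"translation": [0,0,3],"roll": 0},{"translation": [0,0,2],"roll": 0},{"translation": [0,0,0],"roll": 0},{"translation": [0,0,0],"roll": 0}])

```text
time: 4.87
tool_pos: [0.5026, -0.2082, 0.0629]
tool_rot: [3.141, -0.0, 0.021]
contact_force: [0.6, -0.7, 0.1]
opening: 0.0002
grip_force: 0.0
```

Call:
step_arm(commands=[{"translation": [0,0,1],"roll": 0},{"translation": [0,0,1],"roll": 0},{"translation": [0,0,0],"roll": 0}])

```text
time: 5.12
tool_pos: [0.5024, -0.2081, 0.0605]
tool_rot: [3.142, 0.0, 0.021]
contact_force: [-0.7, -0.4, 0.1]
opening: 0.0002
grip_force: 0.0
```

Call:
step_arm(commands=[{"translation": [0,0,-10],"roll": 0},{"translation": [0,0,-30],"roll": 0},{"translation": [-25,0,-30],"roll": 0},{"translation": [-40,0,-10],"roll": 0},{"translation": [0,0,0],"roll": 0},{"translation": [0,0,0],"roll": 0},{"translation": [0,0,0],"roll": 0}])

```text
time: 5.7
tool_pos: [0.4379, -0.2098, 0.1415]
tool_rot: [3.141, -0.002, 0.02]
contact_force: [-0.7, -0.0, 0.2]
opening: 0.0005
grip_force: 0.0
```

```bash
python3 - <<'E'
from h import *
import cv2
show('a')
im=read_camera("wrist")
a=cv2.resize(im[100:260,200:400],(800,640))[:590]
cv2.imwrite("pics/w4.png",a[:,:,::-1])
show('b')
E
```

```text
a 5.7 [ 0.4379 -0.2098  0.1415] [ 3.141e+00 -2.000e-03  2.000e-02] [-0.7 -0.   0.2]
b 5.75 [ 0.4381 -0.2098  0.141 ] [ 3.141e+00 -1.000e-03  2.100e-02] [0.8 0.6 0.3]
```

View pics/w4.png

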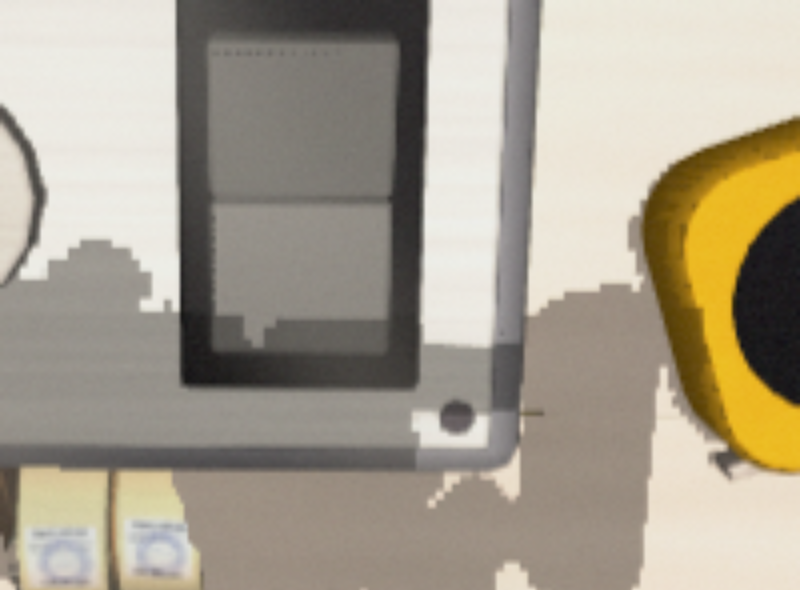

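```bash
python3 - <<'E'
from h import *
for h in(.064,.060):
  m=ray('wrist',(275,150),h)[0]
  for nm,row in(('far',109.5),('near',188)):
    for zz in(h,h+.008):print(h,nm,zz,'dist from pivot',round(ray('wrist',(275,row),zz)[0]-m,4),'pivot',m)
# collar/frame widths -> height check
f=[ray('wrist',(200+c/4,100+300/4),.059) for c in(179,424)];print(f)
print('cap',[ray('wrist',(200+c/4,100+200/4),.064) for c in(210,391)],'far end',[ray('wrist',(200+c/4,100+40/4),.072) for c in(208,400)],[ray('wrist',(200+c/4,100+40/4),.064) for c in(208,400)])
E
```

```text
0.064 far 0.064 dist from pivot 0.0285 pivot 0.4829
0.064 far 0.07200000000000001 dist from pivot 0.0285 pivot 0.4829
0.064 near 0.064 dist from pivot -0.0283 pivot 0.4829
0.064 near 0.07200000000000001 dist from pivot -0.0266 pivot 0.4829
0.06 far 0.06 dist from pivot 0.0289 pivot 0.4825
0.06 far 0.068 dist from pivot 0.0289 pivot 0.4825
0.06 near 0.06 dist from pivot -0.0288 pivot 0.4825
0.06 near 0.068 dist from pivot -0.0271 pivot 0.4825
[array([ 0.4631, -0.1859,  0.059 ]), array([ 0.4641, -0.2323,  0.059 ])]
cap [array([ 0.4826, -0.192 ,  0.064 ]), array([ 0.4833, -0.225 ,  0.064 ])] far end [array([ 0.5108, -0.192 ,  0.072 ]), array([ 0.5115, -0.225 ,  0.072 ])] [array([ 0.5107, -0.1915,  0.064 ]), array([ 0.5114, -0.2256,  0.064 ])]
```

```bash
python3 - <<'E'
from h import *
import cv2
rows=[]
for c,(u,v) in(('scene',(262,217)),('side',(325,222))):
    b=cv2.imread(f'pics/{c}1.png');a=read_camera(c)[:,:,::-1]
    rows.append(np.hstack([cv2.resize(i[v-25:v+25,u-33:u+33],(396,298),interpolation=cv2.INTER_CUBIC) for i in(b,a)]))
cv2.imwrite('pics/cmp.png',np.vstack(rows))
E
```

```text
(no output)
```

View pics/cmp.png

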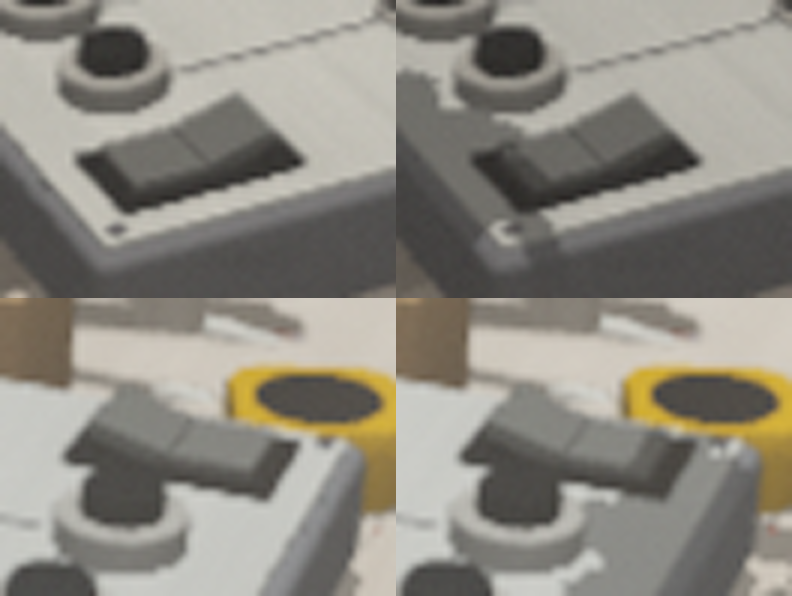

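Call:
step_arm(commands=[{"translation": [32,-1,0],"roll": 0},{"translation": [32,0,10],"roll": 0},{"translation": [0,0,30],"roll": 0},{"translation": [0,0,30],"roll": 0},{"translation": [0,0,10],"roll": 0},{"translation": [0,0,2],"roll": 0},{"translation": [0,0,0],"roll": 0}])

```text
time: 6.43
tool_pos: [0.5014, -0.207, 0.0583]
tool_rot: [-3.141, 0.001, 0.021]
contact_force: [-0.4, 0.1, -0.6]
opening: 0.0004
grip_force: 0.0
```

Call:
step_arm(commands=[{"translation": [0,0,2],"roll": 0},{"translation": [0,0,0],"roll": 0}])

```text
time: 6.6
tool_pos: [0.5022, -0.2078, 0.058]
tool_rot: [3.14, -0.002, 0.021]
contact_force: [0.2, 0.1, 0.1]
opening: 0.0004
grip_force: 0.0
```

Call:
step_arm(commands=[{"translation": [0,0,2],"roll": 0},{"translation": [0,0,0],"roll": 0}])

```text
time: 6.77
tool_pos: [0.5017, -0.2074, 0.0554]
tool_rot: [3.141, -0.001, 0.021]
contact_force: [0.5, 0.7, -0.3]
opening: 0.0005
grip_force: 0.0
```

```bash
python3 - <<'E'
from h import *
import cv2
show('a')
rows=[]
for c,(u,v) in(('scene',(240,200)),('side',(325,212))):
    a=read_camera(c)[:,:,::-1]
    rows.append(cv2.resize(a[v-50:v+50,u-66:u+67],(399,300),interpolation=cv2.INTER_CUBIC))
    print(c,proj(c,observe()['tool_pos']))
cv2.imwrite('pics/cmp2.png',np.hstack(rows))
E
```

```text
a 6.77 [ 0.5017 -0.2074  0.0554] [ 3.141e+00 -1.000e-03  2.100e-02] [ 0.5  0.7 -0.3]
scene [266.7 216.7]
side [312.8 221.3]
```

View pics/cmp2.png

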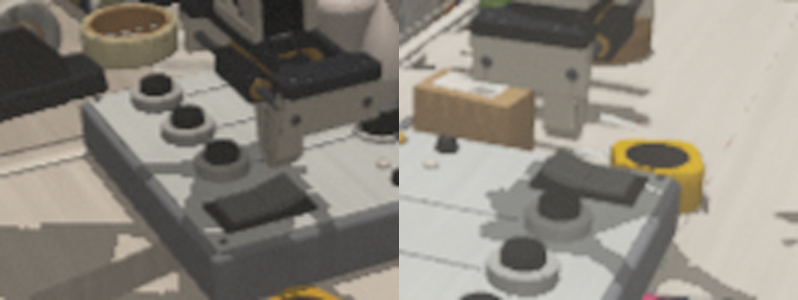

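```bash
python3 - <<'E'
from h import *
from scipy.optimize import least_squares
def tri(d):
    s=least_squares(lambda p:np.concatenate([proj(c,p)-uv for c,uv in d.items()]),[.48,-.15,.07],diff_step=1e-2);return s.x.round(4),s.fun.round(1)
print('tip',tri({'scene':(268,204),'side':(313,207)}))
print('btnR',tri({'scene':(248,200),'side':(313,232)}))
print('pivot',tri({'scene':(262,217.5),'side':(322,222)}))
print('candle tip',tri({'scene':(302,151),'side':(245,172)}))
E
```

```text
tip (array([ 0.5044, -0.2097,  0.0873]), array([-0.3,  0.3, -0.4, -0.4]))
btnR (array([ 0.4819, -0.1399,  0.0688]), array([-1.3,  1.2, -1. , -1.5]))
pivot (array([ 0.4854, -0.2116,  0.0567]), array([-1.1,  1.2, -1.1, -0.8]))
candle tip (array([ 0.6261, -0.1436,  0.1659]), array([-0.1,  0.1, -0.1, -0.1]))
```

Call:
step_arm(commands=[{"translation": [0,0,6],"roll": 0},{"translation": [0,0,6],"roll": 0},{"translation": [0,0,4],"roll": 0},{"translation": [0,0,0],"roll": 0}])

```text
time: 7.2
tool_pos: [0.5012, -0.207, 0.0376]
tool_rot: [-3.141, 0.001, 0.021]
contact_force: [0.2, -0.4, 1.2]
opening: 0.0003
grip_force: 0.7
```

Call:
step_arm(commands=[{"translation": [0,0,3],"roll": 0},{"translation": [0,0,0],"roll": 0}])

```text
time: 7.37
tool_pos: [0.5011, -0.207, 0.0351]
tool_rot: [-3.141, 0.001, 0.021]
contact_force: [-0.5, -0.4, 0.2]
opening: 0.0004
grip_force: 0.0
```

Call:
step_arm(commands=[{"translation": [0,0,2],"roll": 0},{"translation": [0,0,0],"roll": 0}])

```text
time: 7.53
tool_pos: [0.5011, -0.207, 0.0332]
tool_rot: [-3.141, 0.001, 0.021]
contact_force: [-0.5, 1.0, -0.4]
opening: 0.0004
grip_force: 0.0
```

Call:
step_arm(commands=[{"translation": [0,0,2],"roll": 0},{"translation": [0,0,0],"roll": 0}])

```text
time: 7.7
tool_pos: [0.5013, -0.2071, 0.0313]
tool_rot: [-3.141, 0.0, 0.021]
contact_force: [-0.3, 0.8, -0.3]
opening: 0.0003
grip_force: 0.0
```

Call:
step_arm(commands=[{"translation": [0,0,2],"roll": 0},{"translation": [0,0,0],"roll": 0}])

```text
time: 7.87
tool_pos: [0.5015, -0.2072, 0.0311]
tool_rot: [3.141, -0.001, 0.021]
contact_force: [-4.2, 2.2, 12.3]
opening: 0.0006
grip_force: 6.0
```

Call:
step_arm(commands=[{"translation": [0,0,2],"roll": 0},{"translation": [0,0,0],"roll": 0}])

```text
time: 8.03
tool_pos: [0.5015, -0.2073, 0.0309]
tool_rot: [3.14, -0.001, 0.021]
contact_force: [-8.5, 4.3, 27.0]
opening: 0.0001
grip_force: 13.5
```

Call:
step_arm(commands=[{"translation": [0,0,2],"roll": 0},{"translation": [0,0,0],"roll": 0}])

```text
time: 8.2
tool_pos: [0.5016, -0.2074, 0.0306]
tool_rot: [3.14, -0.002, 0.021]
contact_force: [-12.5, 6.8, 42.3]
opening: 0.0006
grip_force: 21.0
```

Call:
step_arm(commands=[{"translation": [0,0,-7],"roll": 0},{"translation": [0,0,-30],"roll": 0},{"translation": [-25,0,-30],"roll": 0},{"translation": [-40,0,0],"roll": 0},{"translation": [0,0,0],"roll": 0},{"translation": [0,0,0],"roll": 0}])

```text
time: 8.7
tool_pos: [0.4349, -0.2083, 0.093]
tool_rot: [-3.141, 0.0, 0.019]
contact_force: [0.0, -0.6, 0.2]
opening: 0.0007
grip_force: 0.0
```

```bash
python3 - <<'E'
from h import *
import cv2
show('a')
rows=[]
for c,(u,v) in(('scene',(255,210)),('side',(325,222))):
    a=read_camera(c)[:,:,::-1]
    rows.append(cv2.resize(a[v-35:v+35,u-45:u+45],(360,280),interpolation=cv2.INTER_CUBIC))
cv2.imwrite('pics/cmp3.png',np.hstack(rows))
E
```

```text
a 8.7 [ 0.4349 -0.2083  0.093 ] [-3.141  0.     0.019] [ 0.  -0.6  0.2]
```

View pics/cmp3.png

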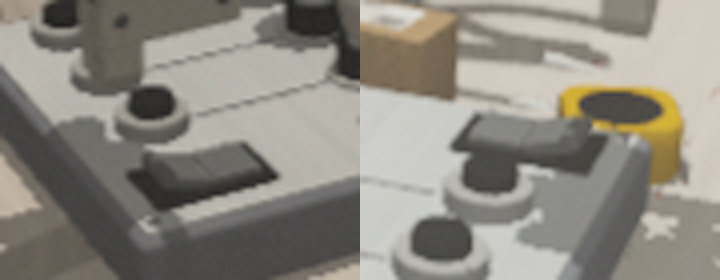

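Call:
step_arm(commands=[{"translation": [16,-23,0],"roll": 0},{"translation": [16,-23,0],"roll": 0},{"translation": [16,-23,10],"roll": 0},{"translation": [0,0,20],"roll": 0},{"translation": [0,0,10],"roll": 0},{"translation": [0,0,0],"roll": 0},{"translation": [0,0,0],"roll": 0},{"translation": [0,0,0],"roll": 0}])

```text
time: 9.47
tool_pos: [0.4834, -0.1393, 0.053]
tool_rot: [3.141, -0.001, 0.02]
contact_force: [-0.8, -0.6, -0.7]
opening: 0.0005
grip_force: 0.0
```

```bash
python3 - <<'E'
from h import *
import cv2
show('a')
rows=[]
for c,(u,v) in(('scene',(250,195)),('side',(318,218))):
    a=read_camera(c)[:,:,::-1]
    rows.append(cv2.resize(a[v-35:v+35,u-45:u+45],(360,280),interpolation=cv2.INTER_CUBIC))
w=read_camera('wrist')[:,:,::-1]
cv2.imwrite('pics/cmp4.png',np.vstack([np.hstack(rows),cv2.resize(w[120:280,60:480],(720,274))]))
show('b')
E
```

```text
a 9.47 [ 0.4834 -0.1393  0.053 ] [ 3.141e+00 -1.000e-03  2.000e-02] [-0.8 -0.6 -0.7]
b 9.62 [ 0.4833 -0.1393  0.0534] [ 3.141e+00 -1.000e-03  2.000e-02] [ 0.2  0.  -0.3]
```

View pics/cmp4.png

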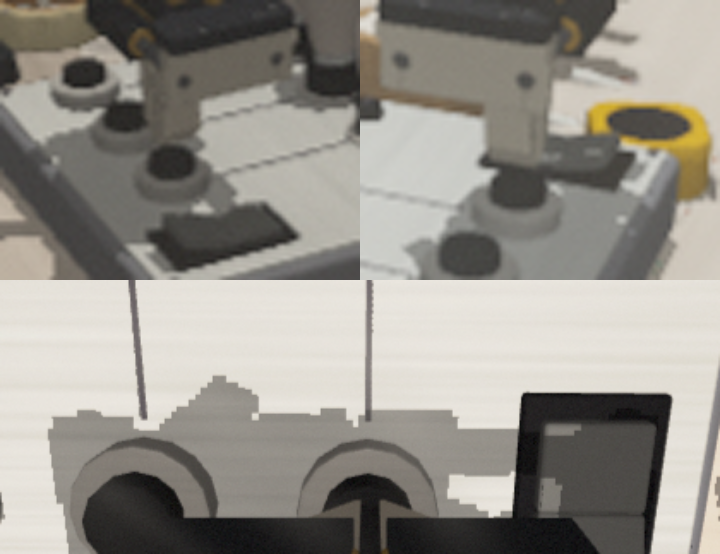

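Call:
step_arm(commands=[{"translation": [0,0,5],"roll": 0},{"translation": [0,0,3],"roll": 0},{"translation": [0,0,2],"roll": 0},{"translation": [0,0,2],"roll": 0},{"translation": [0,0,0],"roll": 0}])

```text
time: 10.03
tool_pos: [0.483, -0.1388, 0.0405]
tool_rot: [3.141, -0.0, 0.021]
contact_force: [-1.4, -0.9, 4.8]
opening: 0.0004
grip_force: 2.1
```

Call:
step_arm(commands=[{"translation": [0,0,2],"roll": 0},{"translation": [0,0,0],"roll": 0}])

```text
time: 10.2
tool_pos: [0.483, -0.1388, 0.0387]
tool_rot: [3.141, -0.0, 0.021]
contact_force: [-1.1, -2.5, 5.5]
opening: 0.0007
grip_force: 2.7
```

Push on to the stop with some margin.

Call:
step_arm(commands=[{"translation": [0,0,2],"roll": 0},{"translation": [0,0,0],"roll": 0}])

```text
time: 10.37
tool_pos: [0.4831, -0.1388, 0.038]
tool_rot: [3.141, -0.001, 0.021]
contact_force: [-5.7, -0.7, 15.5]
opening: 0.0004
grip_force: 7.4
```

Call:
step_arm(commands=[{"translation": [0,0,1],"roll": 0},{"translation": [0,0,0],"roll": 0}])

```text
time: 10.53
tool_pos: [0.4832, -0.1388, 0.0378]
tool_rot: [3.14, -0.001, 0.021]
contact_force: [-7.4, 0.6, 24.1]
opening: 0.0001
grip_force: 11.7
```

Call:
step_arm(commands=[{"translation": [0,0,0],"roll": 0},{"translation": [0,0,0],"roll": 0},{"translation": [0,0,0],"roll": 0},{"translation": [0,0,0],"roll": 0},{"translation": [0,0,0],"roll": 0},{"translation": [0,0,0],"roll": 0},{"translation": [0,0,0],"roll": 0},{"translation": [0,0,0],"roll": 0},{"translation": [0,0,0],"roll": 0},{"translation": [0,0,0],"roll": 0},{"translation": [0,0,0],"roll": 0},{"translation": [0,0,0],"roll": 0},{"translation": [0,0,0],"roll": 0},{"translation": [0,0,0],"roll": 0},{"translation": [0,0,0],"roll": 0},{"translation": [0,0,0],"roll": 0},{"translation": [0,0,0],"roll": 0},{"translation": [0,0,0],"roll": 0},{"translation": [0,0,0],"roll": 0},{"translation": [0,0,0],"roll": 0}])

```text
time: 12.2
tool_pos: [0.4832, -0.1388, 0.0378]
tool_rot: [3.14, -0.001, 0.021]
contact_force: [-7.6, 0.8, 24.3]
opening: 0.0006
grip_force: 11.8
```

Call:
step_arm(commands=[{"translation": [0,0,0],"roll": 0},{"translation": [0,0,0],"roll": 0},{"translation": [0,0,0],"roll": 0},{"translation": [0,0,0],"roll": 0},{"translation": [0,0,0],"roll": 0}])

```text
time: 12.62
tool_pos: [0.4832, -0.1388, 0.0378]
tool_rot: [3.14, -0.001, 0.021]
contact_force: [-7.0, -0.5, 23.8]
opening: 0.0003
grip_force: 11.8
```

Call:
step_arm(commands=[{"translation": [0,0,-10],"roll": 0},{"translation": [0,0,-20],"roll": 0},{"translation": [0,0,-20],"roll": 0},{"translation": [0,0,0],"roll": 0},{"translation": [0,0,0],"roll": 0}])

```text
time: 13.03
tool_pos: [0.4835, -0.1385, 0.0861]
tool_rot: [3.141, -0.002, 0.021]
contact_force: [-0.2, -0.6, -1.5]
opening: 0.0
grip_force: 0.0
```

Call:
step_arm(commands=[{"translation": [-7,23,0],"roll": 0},{"translation": [-7,23,0],"roll": 0},{"translation": [-7,23,0],"roll": 0},{"translation": [0,0,20],"roll": 0},{"translation": [0,0,15],"roll": 0},{"translation": [0,0,6],"roll": 0},{"translation": [0,0,0],"roll": 0}])

```text
time: 13.62
tool_pos: [0.4618, -0.2069, 0.0423]
tool_rot: [-3.139, 0.004, 0.021]
contact_force: [-0.2, 0.1, -0.1]
opening: 0.0006
grip_force: 0.0
```

Call:
step_arm(commands=[{"translation": [0,0,3],"roll": 0},{"translation": [0,0,3],"roll": 0},{"translation": [0,0,3],"roll": 0},{"translation": [0,0,3],"roll": 0},{"translation": [0,0,0],"roll": 0}])

```text
time: 14.03
tool_pos: [0.4634, -0.2077, 0.0323]
tool_rot: [-3.142, 0.0, 0.021]
contact_force: [-0.0, -0.2, -1.1]
opening: 0.0006
grip_force: 0.0
```

Call:
step_arm(commands=[{"translation": [0,0,2],"roll": 0},{"translation": [0,0,0],"roll": 0}])

```text
time: 14.2
tool_pos: [0.4637, -0.208, 0.0312]
tool_rot: [3.141, -0.001, 0.021]
contact_force: [-0.1, 1.2, 4.0]
opening: 0.0004
grip_force: 1.6
```

Call:
step_arm(commands=[{"translation": [0,0,1],"roll": 0},{"translation": [0,0,0],"roll": 0}])

```text
time: 14.37
tool_pos: [0.4638, -0.2081, 0.0311]
tool_rot: [3.141, -0.001, 0.021]
contact_force: [-3.1, 2.5, 13.1]
opening: 0.0002
grip_force: 6.3
```

Call:
step_arm(commands=[{"translation": [0,0,-10],"roll": 0},{"translation": [0,0,-30],"roll": 0},{"translation": [-10,0,-40],"roll": 0},{"translation": [-15,0,-40],"roll": 0},{"translation": [0,0,-30],"roll": 0},{"translation": [0,0,0],"roll": 0},{"translation": [0,0,0],"roll": 0},{"translation": [0,0,0],"roll": 0}])

```text
time: 15.03
tool_pos: [0.4385, -0.2082, 0.1783]
tool_rot: [-3.141, 0.0, 0.021]
contact_force: [0.9, -0.1, 0.0]
opening: 0.0007
grip_force: 0.0
```

```bash
python3 - <<'E'
from h import *
import cv2
show('a')
# edge correlation of the rocker's crop with the off (cmp left/after) and on (cmp3) pictures
off=cv2.imread('pics/cmp.png');on=cv2.imread('pics/cmp3.png')
for k,(c,(u,v),(u3,v3)) in enumerate((('scene',(262,217),(255,210)),('side',(325,222),(325,222)))):
    a=np.ascontiguousarray(read_camera(c)[:,:,::-1]); b=cv2.imread(f'pics/{c}1.png')
    o3=cv2.resize(on[:,360*k:360*k+360],(90,70),interpolation=cv2.INTER_AREA)
    r=(u-18,v-13,36,26)
    f=lambda i,x,y:cv2.Canny(i[y:y+26,x:x+36],20,60)
    n=lambda i,j:round(float(cv2.matchTemplate(i.astype('f4'),j.astype('f4'),cv2.TM_CCOEFF_NORMED)[0,0]),2)
    g=lambda i,x,y:cv2.cvtColor(i,6)[y:y+26,x:x+36]
    A=g(a,r[0],r[1]);B=g(b,r[0],r[1]);O=g(o3,r[0]-(u3-45),r[1]-(v3-35))
    print(c,'like off',n(A,B),'like on',n(A,O),'off/on',n(B,O))
for n in("bulb_candle","bulb_globe","bulb_reflector","packing_box","tape_rule"):
    print(n,[(np.round(d['at'],3),round(d['confidence'],2)) for d in search_frame("side",n)[:1]])
E
```

```text
a 15.03 [ 0.4385 -0.2082  0.1783] [-3.141  0.     0.021] [ 0.9 -0.1  0. ]
scene like off 0.95 like on 0.95 off/on 0.88
side like off 0.92 like on 0.93 off/on 0.85
bulb_candle [(array([ 0.618, -0.127,  0.122]), 0.76)]
bulb_globe [(array([0.612, 0.018, 0.136]), 0.58)]
bulb_reflector [(array([ 0.608, -0.052,  0.144]), 0.66)]
packing_box [(array([ 0.612, -0.312,  0.052]), 0.61)]
tape_rule [(array([ 0.452, -0.31 ,  0.035]), 0.78)]
```

Call:
step_arm(commands=[{"translation": [-20,30,-5],"roll": 0},{"translation": [-20,30,-5],"roll": 0},{"translation": [-20,30,0],"roll": 0},{"translation": [-20,30,0],"roll": 0},{"translation": [-20,30,0],"roll": 0},{"translation": [-20,30,0],"roll": 0},{"translation": [-20,30,0],"roll": 0},{"translation": [-20,30,0],"roll": 0},{"translation": [0,0,0],"roll": 0},{"translation": [0,0,0],"roll": 0}])

```text
time: 16.22
tool_pos: [0.2826, -0.4528, 0.1878]
tool_rot: [-3.14, 0.0, 0.017]
contact_force: [0.3, -0.2, 0.2]
opening: 0.0004
grip_force: 0.0
```

```bash
python3 - <<'E'
from h import *
import cv2
show('a')
on=cv2.imread('pics/cmp3.png')
for k,(c,(u,v),(u3,v3)) in enumerate((('scene',(262,217),(255,210)),('side',(325,222),(325,222)))):
    a=np.ascontiguousarray(read_camera(c)[:,:,::-1]); b=cv2.imread(f'pics/{c}1.png')
    o3=cv2.resize(on[:,360*k:360*k+360],(90,70),interpolation=cv2.INTER_AREA)
    g=lambda i,x,y:cv2.cvtColor(i,6)[y:y+26,x:x+36].astype('f4')
    A=g(a,u-18,v-13);B=g(b,u-18,v-13);O=g(o3,u-18-(u3-45),v-13-(v3-35))
    print(c,'mean diff vs off',abs(A-B).mean(),'vs on',abs(A-O).mean(),'off/on',abs(B-O).mean(), 'whole deck diff',abs(a[150:240,210:340].astype(float)-b[150:240,210:340]).mean())
E
```

```text
a 16.22 [ 0.2826 -0.4528  0.1878] [-3.14   0.     0.017] [ 0.3 -0.2  0.2]
scene mean diff vs off 4.8782053 vs on 13.912394 off/on 17.717949 whole deck diff 11.2897150997151
side mean diff vs off 0.9305556 vs on 16.680555 off/on 16.728632 whole deck diff 0.8940455840455841
```

The side picture matches the initial off state: the rocker is off, the buttons are up and the bulbs are unmoved.

```bash
python3 -c "
from cell import *
print(hand_in())"
```

```text
the job is handed in; nothing more can be done
None
```

The candle bulb in the right cup was tested and the job is handed in: rocker on, right test button held fully down for over 2 s and let up, rocker off, nothing else moved, about 16 s in all; however, the fingertips briefly pressed the rocker with about 42 N (readings showed the fingertip some 33 mm too low).

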